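# Make up the oxygen outlet, by hand and then with the key

### The arm

A 6-joint arm with a two-finger parallel gripper is mounted at the origin on the work surface. World frame = base frame: x ahead of the robot, y to its left, z up, the work surface at z = 0. Lengths are in m, angles in degrees, forces in N, time in s.
With the tool pointing down it reaches from about 0.3 to 0.75 m from the base axis. Payload 8.5 kg.
Tool frame: the origin (TCP) lies midway between the tips of the shut fingers; the grasp point (between the pads) lies 19 mm behind it; z points along the fingers, y is the direction in which the jaws open and shut (so a half turn about z gives the same grasp; the last joint's range is limited). The gripper opens to 85 mm and grips with 20 to 120 N. Pads are 22 mm wide; open, the fingers measure 114 mm over their backs; the gripper's body (76 mm by 85 mm) begins 54 mm behind the grasp point. The pads swing forward as they close: fully open they stand 13 mm farther back than shut.
Start: joints at [-86.763, 21.807, 74.336, -0, 83.858, -12.336], TCP at [0.148, -0.53, 0.194] pointing down, gripper open.
Joint ranges: [-178.18, 178.18], [-50.72, 133.34], [12.68, 142.11], [-81.47, 261.47], [9.98, 163.14], [-165.26, 165.26]. Speed limits (degrees/s): [136.94, 136.94, 180, 180, 180, 180].

### API

Orientations are given as a 3x3 rotation matrix whose columns are the frame's x, y, z axes.
In Python, from rig import env, viewer, ticket gives the robot as it stands. The module is installed in compiled form; this text tells all that it offers.
- The arm moves only by the shell command python3 -m pendant 'ROWS' [FORCE]. ROWS is JSON, a list of rows, each a list of 3 entries, a list of its own where there are three numbers: the shift along the world's x, y, z in mm, then the turn about the world's z in rad, then the opening, from -1 (shut) to 1 (fully open). A call has 1 to 12 rows; each row shifts and turns the pose as measured when the row begins; what a row does not reach is not made up. A row lasts 1/8 s, in which the tool goes at most 62.5 mm and 10.7 degrees, less where a joint would pass 70% of its speed; a pose out of reach is approached as far as the arm can. A call with a gripper value outside its range is refused whole. The fingers move at their own pace and stop on an object; FORCE is the grip in N (left out, the last holds). Time passes only in rows, so rows that do not move let the fingers close. It gives the time, the measured TCP pose, the force and the opening at its end, in the units of the state.
- env.observe(): the state, without advancing time (a new reading comes with each control period).
- viewer.get_image(name): name is "scene" or "top" or "wrist"; returns (picture, depth): 480x640x3 uint8, red, green, blue; 480x640 float32, m along the optical axis (not along the pixel's ray), 0 where there is no reading.
- viewer.camera_params(name): a dict with "fx", "fy", "cx", "cy" (pixels), "D" ([k1, k2, p1, p2, k3] as OpenCV has them; the pictures are not rectified), "rvec" (rotation vector, rad) and "tvec" (3), from world to camera coordinates, as OpenCV has them; the wrist camera has in their place "T_tool_cam" (4x4, takes a point from camera to tool coordinates, whose origin is the TCP and whose axes are the flange's). Camera axes: x right, y down, z forward; pixel columns grow to the right and rows downward; lengths in m; the calibration is good to about 2 mm. A picture is of the moment at which its call begins: read the wrist's pose just before it. camera_params takes no time and is no camera call.
- ticket.close_job(): hands the job in, once; it reports no verdict.
The state is a dict: "time_s": time; "q": joint angles; "qvel": joint speeds; "joint_efforts": joint torques, N m; "position": TCP position; "tool_rot": TCP orientation; "ft_force": force on the tool from outside, world axes, zero at the start; "wrist_torque": the same for the moment, N m; "grip_width": finger opening in m.
Only numpy, scipy, OpenCV 4.12 (cv2) and the standard library are available. Lean on these libraries where they do the work, as an engineer would, in place of code of your own. Each camera call takes 0.05 s, during which the arm holds its last target. There are 200 camera calls.

### The job

On the veterinary treatment table one of the three gas outlets, the one with a small square lock nut above its hexagonal coupling, is still loose. Turn its big hexagonal coupling clockwise by hand until it stops, let go, then put the square-socket T-handled key (the bigger of the two keys) down over the square lock nut and turn that clockwise until it stops too. Leave the key standing upright on the nut.

Things in the scene. Friction and masses are not known exactly. Their poses are not given: they have to be found in the camera images.
- coupling (a joint): Brass hexagon of the loose outlet, 40 mm across flats, at height 44-68 mm, coaxial with the lock nut; below it a 26 mm neck and a fixed 90 x 90 x 30 mm foot. Rad, clockwise from above positive: starts 0-0.25, hard stop (tight) 1.05; stays put, 0.12 N m. A flat faces world yaw = nut_top yaw + lock_nut - coupling, others every 60 deg. Other outlets: a hexagon under a round dome; a round steel cap.
- lock_nut (a joint): Square steel nut, 22 x 22 mm, 18 mm tall, at height 72-90 mm, 4 mm above the coupling on the same vertical axis, nothing above it. Rad, clockwise from above positive: starts 0-0.15, hard stop (tight) 0.8; stays put, turns with 0.18 N m, independently of the coupling.
- nut_top (a point): Centre of the top face of the square lock nut, 90 mm above the table. Turns with the nut: x and y are square to the nut's sides, z up.
- key: Loose steel T-key, about 0.25 kg, standing on its socket. Origin: centre of underside, z up. Socket 36 mm square, 24 tall; its hole 28 mm square, 16 deep, square to x and y: 3 mm play a side, turns up to 19 deg before biting. Stem 14 mm round. Bar 80 (x) x 14 (y) x 18 mm, at z 56-74. Seated: origin 16 mm below the nut's top. The other, smaller key (round socket, 55 mm bar) does not fit.
Things that resemble listed ones, but are neither listed nor needed, are in the scene too. What is shaped like the key but turquoise or yellow is not meant. What is shaped like the part that bears coupling but green is not meant.

How it is judged (in metres and radians):
On the way, in this order (a step that is already met when the one before it is completed fails the run):
1. the hexagonal coupling is turned clockwise to within 10 degrees of its stop and let go, the lock nut not yet tightened (value of joint coupling above 0.875 rad and value of joint lock_nut below 0.4 rad and contact force between the fingers and coupling below 0.5 N), for 0.2 s.
2. the key is down over the lock nut, which is not yet tightened (horizontal distance between key and nut_top below 0.01 m and z of key in the frame of nut_top below -0.012 m and angle between key's own z axis and vertical below 0.17 rad and value of joint lock_nut below 0.5 rad), for 0.05 s.
3. the lock nut is turned with the key to within 10 degrees of its stop (horizontal distance between key and nut_top below 0.01 m and z of key in the frame of nut_top below -0.012 m and angle between key's own z axis and vertical below 0.17 rad and value of joint lock_nut above 0.625 rad), for 0.1 s.
At the end, for the whole second after the job is handed in: Coupling and lock nut are both within 10 degrees of their clockwise stops; the key stands at rest on the nut, fully down (within 4 mm), upright within 10 degrees and within 10 mm of the nut's axis (all of step 3 and value of joint coupling above 0.875 rad and linear speed of key below 0.02 m/s); the robot touches nothing.
It also fails if it takes over 51 s, if anything falls off the work surface, if the arm or the gripper's body presses on something with over 40 N, if the wrist force passes 120 N, or if a joint passes its speed limit or range.

## Working session

There is one attempt and no reset: what is moved stays moved. The work goes in short steps, Python scripts to look and compute and a shell command to move; the robot and the scene stay as the last step left them, time stands still between calls to the robot, and variables do not carry over. Pictures are saved under pics/ and viewed, about 8 in all and at most 12, crops included, and the job is handed in when it is done.

```bash
mkdir -p pics
cat > h.py <<'E'
import numpy as np, cv2
from rig import env, viewer, ticket
def grab(n):
    s=env.observe(); im,d=viewer.get_image(n); return s,im,d
def cam(n,s=None):
    p=viewer.camera_params(n); K=np.array([[p['fx'],0,p['cx']],[0,p['fy'],p['cy']],[0,0,1.]]); D=np.array(p['D'],float)
    if 'T_tool_cam' in p:
        T=np.eye(4);T[:3,:3]=np.array(s['tool_rot']).reshape(3,3);T[:3,3]=s['position'];T=T@np.array(p['T_tool_cam'])
        return K,D,T[:3,:3],T[:3,3]
    R=cv2.Rodrigues(np.array(p['rvec'],float))[0]; return K,D,R.T,-R.T@np.array(p['tvec'],float).ravel()
def onplane(c,uv,z):
    K,D,R,t=c; n=cv2.undistortPoints(np.array(uv,float).reshape(-1,1,2),K,D)[:,0]
    r=np.c_[n,np.ones(len(n))]@R.T; return t+r*((z-t[2])/r[:,2])[:,None]
def cloud(c,d):
    K,D,R,t=c; v,u=np.mgrid[:480,:640]; n=cv2.undistortPoints(np.stack([u,v],-1).reshape(-1,1,2).astype(float),K,D)[:,0]
    P=np.c_[n,np.ones(len(n))]*d.reshape(-1,1); return (P@R.T+t).reshape(480,640,3)
def proj(c,P):
    K,D,R,t=c; return cv2.projectPoints(np.array(P,float).reshape(-1,3),cv2.Rodrigues(R.T)[0],-R.T@t,K,D)[0][:,0]
def save(n,im): cv2.imwrite('pics/'+n,im[...,::-1])
E
python3 - <<'E'
from h import *
s,a,d=grab('top');save('top.png',a);np.save('topd.npy',d)
s,b,d2=grab('scene');save('scene.png',b)
print(s['time_s'],s['position'],s['tool_rot'],s['grip_width'],s['ft_force'])
c=cam('top');print(c[3],c[2]); print(cam('scene')[3])
E
```

```text
0.05 [ 0.14763968 -0.52945222  0.19342112] [[ 9.63287871e-01  2.68470618e-01 -7.07935965e-05]
 [ 2.68470434e-01 -9.63286828e-01  1.45338251e-03]
 [ 3.21995961e-04 -1.41903173e-03 -9.99998941e-01]] 0.08565576002684341 [ 0.52862174 -0.47666554  0.4391953 ]
[0.4086319  0.06786048 0.95409543] [[-0.01585262 -0.99453144  0.1032275 ]
 [-0.99967464  0.01782805  0.01824213]
 [-0.01998272 -0.10290473 -0.99449048]]
[ 0.93844567 -0.0321966   0.74272166]
```

View pics/top.png

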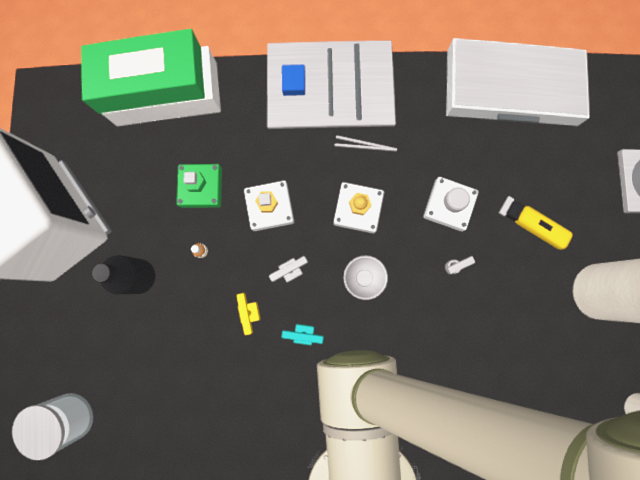

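View pics/scene.png

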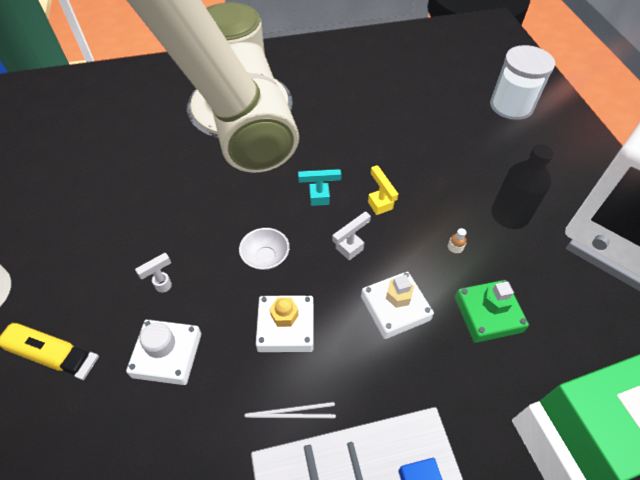

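Top view candidates:
- **Outlets:** brass hexagon with square nut on white foot (265,200) is my choice. The others are the green twin (190,182), the domed one (360,203) and the round cap (457,199).
- **Keys:** steel key with the larger bar and square socket (289,270) is my choice. The others are the small steel round-socket key (459,265), yellow (248,313) and turquoise (302,335).

Next I measure both and check a close crop.

Run:
```python
from h import *
a=cv2.imread('pics/top.png')[...,::-1]; d=np.load('topd.npy'); c=cam('top'); P=cloud(c,d)
def rect(m,roi,name):
    u0,v0,u1,v1=roi; M=np.zeros(m.shape,np.uint8); M[v0:v1,u0:u1]=m[v0:v1,u0:u1]
    v,u=np.nonzero(M); Q=P[v,u]; z=np.median(Q[:,2])
    r=cv2.minAreaRect((Q[:,:2]*1000).astype(np.float32)); print(name,len(u),'z',z.round(4),'rect mm',np.round(r[0],1),np.round(r[1],1),round(r[2],1),'mean',Q.mean(0).round(4))
z=P[...,2]
rect((z>.08)&(z<.1),(235,170,300,235),'nut')
rect((z>.045)&(z<.08),(235,170,300,235),'hex')
rect((z>.02)&(z<.04),(235,170,300,235),'foot')
rect((z>.063)&(z<.085),(262,245,320,290),'keybar')
rect((z>.015)&(z<.035),(262,245,320,290),'socket')
rect((z>.05)&(z<.09),(435,245,490,290),'smallkeybar')
rect((z>.01)&(z<.09),(340,250,395,300),'bowl')
rect((z>.02)&(z<.04),(325,170,390,240),'foot2')
rect((z>.02)&(z<.2),(180,235,215,265),'vial')
crop=a[165:295,225:325]; save('crop.png',cv2.resize(crop,None,fx=5,fy=4.6,interpolation=cv2.INTER_CUBIC) if 0 else cv2.resize(crop,None,fx=4.5,fy=4.5,interpolation=cv2.INTER_CUBIC))
print(c[0])
```

```text
nut 121 z 0.0896 rect mm [593.9 185.3] [22.  19.9] 5.4 mean [0.5935 0.1851 0.0895]
hex 249 z 0.0679 rect mm [593.9 185.3] [43.6 38.8] 25.4 mean [0.5896 0.1828 0.0665]
foot 1412 z 0.0298 rect mm [594.  185.6] [90.7 88.4] 9.9 mean [0.5908 0.1837 0.0297]
keybar 301 z 0.0736 rect mm [456.9 142.6] [13.9 79.3] 28.2 mean [0.4567 0.1424 0.0734]
socket 170 z 0.024 rect mm [457.1 142.4] [36.1 35.4] 28.8 mean [0.454  0.1408 0.0241]
smallkeybar 228 z 0.0735 rect mm [ 458.  -197.5] [14.3 56.7] 23.3 mean [ 0.4577 -0.1959  0.0728]
bowl 1080 z 0.0203 rect mm [438.9 -12.5] [86. 88.] 88.8 mean [ 0.439  -0.0134  0.0208]
foot2 1459 z 0.0296 rect mm [586.3  -2.5] [90.1 91.2] 77.1 mean [ 0.583  -0.0016  0.0297]
vial 165 z 0.0353 rect mm [500.3 329.9] [23.6 27.6] 70.5 mean [0.4998 0.3287 0.039 ]
[[451.64503916   0.         316.89505247]
 [  0.         451.64503916 246.23600881]
 [  0.           0.           1.        ]]
```

View pics/crop.png

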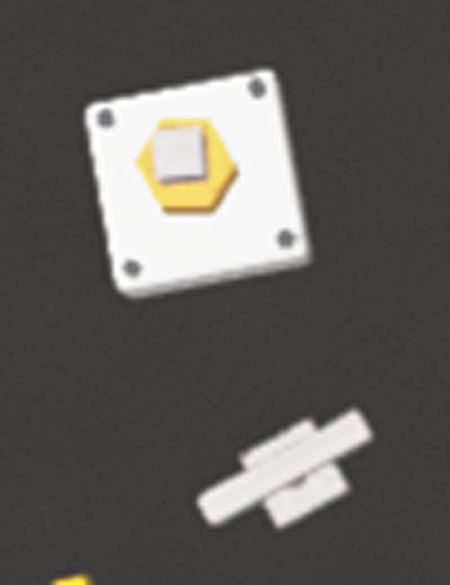

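The crop confirms both choices: a gold hexagon with a steel square nut on a white foot, crop (180,155), and a steel key with a square socket, crop (285,470). The axis is at about (0.594, 0.185), the hexagon flat yaw about -5° and the key bar yaw about -62°. I'll move above the outlet.

```bash
python3 -m pendant '[[[31,50,6],0.1,1],[[31,50,6],0.1,1],[[31,50,6],0.1,1],[[31,50,6],0.1,1],[[31,50,6],0.1,1],[[31,50,6],0.1,1],[[31,50,6],0.1,1],[[31,50,6],0.1,1],[[31,50,6],0.1,1],[[31,50,6],0.1,1],[[31,50,0],0.1,1],[[31,50,0],0.1,1]]'
```

```text
time_s: 1.6
position: [0.5252, 0.0899, 0.2522]
tool_rot: [[0.067, 0.998, -0.005], [0.998, -0.067, 0.002], [0.001, -0.005, -1.0]]
ft_force: [0.8, -1.5, -0.6]
grip_width: 0.0855
```

```bash
python3 -m pendant '[[[35,48,0],0,1],[[33,47,0],0,1],[[0,0,0],0,1],[[0,0,0],0,1]]'
python3 - <<'E'
from h import *
s,a,d=grab('wrist');save('w1.png',a)
c=cam('wrist',s);P=cloud(c,d);z=P[...,2]
near=np.hypot(P[...,0]-.594,P[...,1]-.185)<.08
def rect(m,n):
    Q=P[m];
    if len(Q)<20: print(n,len(Q));return
    r=cv2.minAreaRect((Q[:,:2]*1000).astype(np.float32));print(n,len(Q),np.round(r[0],1),np.round(r[1],1),round(r[2],1),np.median(Q[:,2]).round(4))
rect(near&(z>.084)&(z<.1),'nut');rect(near&(z>.06)&(z<.075),'hex');rect(near&(z>.025)&(z<.035),'foot')
print(s['position'],c[3],proj(c,[[.594,.185,.09]]))
E
```

```text
time_s: 2.1
position: [0.595, 0.1916, 0.249]
tool_rot: [[0.061, 0.998, -0.01], [0.998, -0.061, 0.001], [0.001, -0.01, -1.0]]
ft_force: [-1.0, 0.2, 0.4]
grip_width: 0.0857
nut 551 [594.2 184.3] [21.9 22.3] 4.1 0.0895
hex 826 [593.8 184.4] [45.6 39.9] 86.9 0.0678
foot 5037 [594.2 184.3] [90.1 90.3] 10.0 0.0296
[0.59500837 0.19159733 0.24903817] [0.60102627 0.27093031 0.42845402] [[329.99705745 214.84356337]]
```

View pics/w1.png

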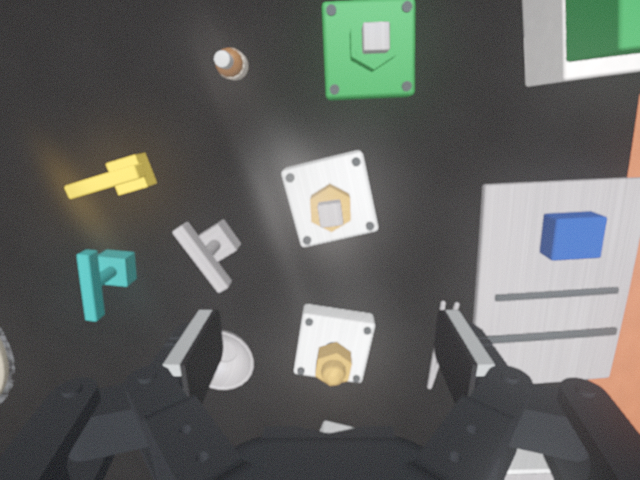

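The wrist view agrees: axis (0.594, 0.1845), flat yaw -3.1°, nut yaw 4.1°. The outlet is at pixel (330,210) and the steel key at (210,255). I'll descend.

```bash
python3 -m pendant '[[[-1,-7,-30],0,1],[[0,0,-50],0,1],[[0,0,-50],0,1],[[0,0,-30],0,1],[[0,0,0],0,1],[[0,0,0],0,1]]' 40
```

```text
time_s: 2.9
position: [0.5924, 0.1776, 0.0904]
tool_rot: [[0.07, 0.998, -0.002], [0.998, -0.07, 0.002], [0.001, -0.003, -1.0]]
ft_force: [-0.3, -0.1, 0.4]
grip_width: 0.0853
```

```bash
python3 -m pendant '[[[1.5,7,0],0.01,1],[[0,0,0],0,1],[[0,0,-28],0,1],[[0,0,-26],0,1],[[0,0,0],0,1],[[0,0,0],0,1]]' 40
```

```text
time_s: 3.65
position: [0.5972, 0.1858, 0.0422]
tool_rot: [[0.058, 0.998, 0.009], [0.998, -0.058, 0.003], [0.003, 0.009, -1.0]]
ft_force: [-0.2, 0.0, 0.6]
grip_width: 0.0853
```

```bash
python3 -m pendant '[[[-3,-1,-6],0,1],[[0,0,0],0,1],[[0,0,0],0,1]]' 40
```

```text
time_s: 4.03
position: [0.5949, 0.1849, 0.038]
tool_rot: [[0.058, 0.998, 0.013], [0.998, -0.058, 0.003], [0.004, 0.013, -1.0]]
ft_force: [0.3, 0.5, 0.9]
grip_width: 0.0855
```

```bash
python3 -m pendant '[[[0,0,-2],0,-1],[[0,0,0],0,-1],[[0,0,0],0,-1],[[0,0,0],0,-1],[[0,0,0],0,-1],[[0,0,0],0,-1]]' 40
```

```text
time_s: 4.78
position: [0.5953, 0.1849, 0.0364]
tool_rot: [[0.058, 0.998, 0.014], [0.998, -0.058, 0.003], [0.004, 0.014, -1.0]]
ft_force: [0.3, 0.1, 0.2]
grip_width: 0.0224
```

Run:
```python
from h import *
s,a,d=grab('wrist');save('w2.png',a);s,b,_=grab('scene');
u,v=map(int,proj(cam('scene'),[[.594,.1845,.07]])[0]);print(u,v,s['grip_width'],s['ft_force'],s['wrist_torque'])
cr=cv2.resize(b[max(v-90,0):v+60,u-75:u+75],(400,400),interpolation=cv2.INTER_CUBIC)
save('m2.png',np.hstack([cv2.resize(a,(400,300)).repeat(1,0) if 0 else cv2.copyMakeBorder(cv2.resize(a,(400,300)),0,100,0,0,0),cr]))
```

```text
399 288 0.022170795735154642 [ 1.12840959 -0.53306129  0.50620074] [-0.02795587  0.04974957  0.07799115]
```

View pics/m2.png

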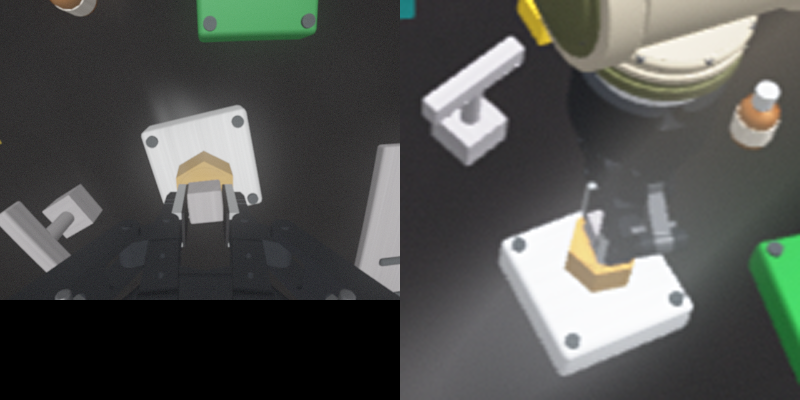

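Run:
```python
from h import *
s,a,d=grab('wrist');c=cam('wrist',s);P=cloud(c,d)
R=np.array(s['tool_rot']);T=(P-np.array(s['position']))@R
for u,v in [(330,245),(330,300),(330,330),(330,350),(285,300),(285,320),(290,340),(278,340),(370,300),(372,330),(378,340),(250,230),(290,265),(325,260),(325,280),(250,330),(300,420)]:
    print((u,v),d[v,u].round(4),P[v,u].round(4),'tool',T[v,u].round(4),a[v,u])
print(s['position'],s['q'])
```

```text
(330, 245) 0.1776 [0.5966 0.2068 0.0479] tool [ 0.022   0.0002 -0.0114] [172 152 122]
(330, 300) 0.1467 [0.5954 0.1961 0.0839] tool [ 0.0115  0.     -0.0474] [152 150 149]
(330, 330) 0.1433 [0.5947 0.1867 0.0905] tool [ 0.002   0.     -0.0541] [185 184 186]
(330, 350) 0.1479 [0.5942 0.1766 0.089 ] tool [-0.0081  0.     -0.0526] [183 181 183]
(285, 300) 0.1473 [0.5776 0.1969 0.0831] tool [ 0.0112 -0.0177 -0.0469] [159 156 150]
(285, 320) 0.1351 [0.5788 0.1955 0.0964] tool [ 0.0099 -0.0163 -0.0601] [151 154 155]
(290, 340) 0.122 [0.5817 0.1957 0.11  ] tool [ 0.0104 -0.0132 -0.0737] [114 112 116]
(278, 340) 0.1215 [0.5779 0.1963 0.1104] tool [ 0.0107 -0.0171 -0.0742] [157 160 161]
(370, 300) 0.1479 [0.6112 0.1946 0.083 ] tool [ 0.0109  0.0159 -0.0463] [153 154 155]
(372, 330) 0.1267 [0.6093 0.1948 0.1053] tool [ 0.011   0.0143 -0.0686] [152 155 154]
(378, 340) 0.1213 [0.6105 0.1944 0.111 ] tool [ 0.0107  0.0156 -0.0743] [164 165 166]
(250, 230) 0.1904 [0.5563 0.2123 0.0329] tool [ 0.0251 -0.0407  0.0031] [112 117 119]
(290, 265) 0.181 [0.5767 0.1976 0.0474] tool [ 0.0117 -0.0192 -0.0112] [165 148 117]
(325, 260) 0.1583 [0.5942 0.207  0.0681] tool [ 0.0222 -0.002  -0.0316] [203 176 132]
(325, 280) 0.1607 [0.5936 0.198  0.0686] tool [ 0.0132 -0.002  -0.0321] [203 177 127]
(250, 330) 0.246 [ 5.402e-01  1.343e-01 -2.000e-04] tool [-0.0538 -0.0526  0.0357] [56 56 55]
(300, 420) 0.2703 [ 5.668e-01  5.610e-02 -5.000e-04] tool [-0.1304 -0.0215  0.0361] [49 49 47]
[0.59535115 0.1848455  0.03644559] [ 6.33968752 36.89609472 75.40538662  0.10033346 66.88389287  9.61332881]
```

Run:
```python
from h import *
s,a,d=grab('wrist');save('w3.png',cv2.resize(a[220:400,220:440],None,fx=3.2,fy=3.2,interpolation=cv2.INTER_CUBIC))
c=cam('wrist',s);R=np.array(s['tool_rot']);p=np.array(s['position'])
for z in (0,-.01,-.02,-.03,-.04,-.05): print(z,proj(c,[p+R@[.011,-.014,z],p+R@[.011,.014,z]]).round())
np.set_printoptions(precision=3,suppress=True,linewidth=200)
P=cloud(c,d);T=(P-p)@R
print(np.c_[np.arange(250,345,5),T[250:345:5,286],T[250:345:5,372]])
```

```text
0 [[302. 258.]
 [357. 258.]]
-0.01 [[301. 265.]
 [358. 265.]]
-0.02 [[299. 273.]
 [360. 273.]]
-0.03 [[298. 283.]
 [362. 282.]]
-0.04 [[296. 293.]
 [364. 293.]]
-0.05 [[294. 304.]
 [366. 304.]]
[[250.      0.013  -0.023   0.007   0.013   0.023   0.008]
 [255.      0.01   -0.023   0.007   0.01    0.023   0.006]
 [260.      0.007  -0.023   0.007   0.007   0.023   0.007]
 [265.      0.005  -0.023   0.006   0.004   0.023   0.007]
 [270.      0.011  -0.021  -0.016   0.002   0.023   0.007]
 [275.      0.011  -0.02   -0.022  -0.001   0.023   0.006]
 [280.      0.011  -0.019  -0.027   0.012   0.018  -0.03 ]
 [285.      0.011  -0.019  -0.032   0.01    0.018  -0.032]
 [290.      0.008  -0.019  -0.032   0.008   0.019  -0.031]
 [295.      0.011  -0.018  -0.043   0.005   0.019  -0.031]
 [300.      0.011  -0.017  -0.046   0.011   0.017  -0.046]
 [305.      0.011  -0.017  -0.05    0.011   0.016  -0.05 ]
 [310.      0.01   -0.017  -0.053   0.011   0.016  -0.054]
 [315.      0.011  -0.016  -0.058   0.011   0.015  -0.058]
 [320.      0.011  -0.016  -0.061   0.01    0.015  -0.061]
 [325.      0.011  -0.015  -0.066   0.011   0.015  -0.065]
 [330.      0.011  -0.015  -0.068   0.011   0.014  -0.068]
 [335.      0.011  -0.015  -0.072   0.011   0.014  -0.071]
 [340.      0.011  -0.014  -0.074   0.011   0.014  -0.074]]
```

View pics/w3.png

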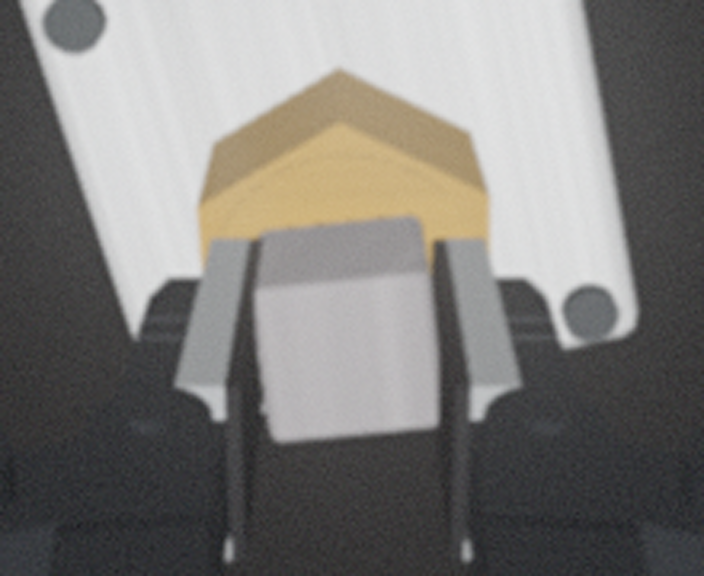

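The picture shows the jaws closed on the nut (crop (345,350)), not on the hexagon. The fingertips are about 42 mm behind the reported TCP (z ≈ 0.078), so I'll use that measured offset from now on. I'll open, go down about 38 mm more, and close on the hexagon.

```bash
python3 -m pendant '[[[0,0,0],0,1],[[0,0,0],0,1],[[0,0,0],0,1],[[0,0,0],0,1],[[0,0,0],0,1],[[0,0,0],0,1]]' 40
python3 - <<'E'
from h import *
np.set_printoptions(precision=3,suppress=True,linewidth=200)
s,a,d=grab('wrist');save('w4.png',a[::1]);c=cam('wrist',s);P=cloud(c,d);z=P[...,2];p=np.array(s['position']);R=np.array(s['tool_rot']);T=(P-p)@R
near=np.hypot(P[...,0]-.594,P[...,1]-.185)<.03
for n,m in(('nut',near&(z>.086)&(z<.1)),('hex',near&(z>.06)&(z<.072))):
    r=cv2.minAreaRect((P[m][:,:2]*1000).astype(np.float32));print(n,m.sum(),r)
# finger-tip: points well off table, |y|.03-.075, x about .011
m=(np.abs(T[...,1])>.03)&(np.abs(T[...,1])<.075)&(np.abs(T[...,0]-.011)<.003)&(T[...,2]<-.02)
print('tips',np.percentile(T[m][:,2],[50,80,95,99]) if m.sum() else 0,m.sum(), s['position'])
E
```

```text
time_s: 5.72
position: [0.5951, 0.185, 0.0363]
tool_rot: [[0.058, 0.998, 0.013], [0.998, -0.058, 0.003], [0.004, 0.013, -1.0]]
ft_force: [-0.7, -0.3, 0.1]
grip_width: 0.0854
nut 2927 ((594.1011962890625, 185.02987670898438), (22.10905647277832, 23.464786529541016), 2.8190689086914062)
hex 3741 ((594.17333984375, 188.5015106201172), (38.51692199707031, 40.18718338012695), 88.3264389038086)
tips [-0.106 -0.095 -0.068 -0.057] 18595 [0.595 0.185 0.036]
```

```bash
python3 -m pendant '[[[0,0,-20],0,1],[[0,0,-17],0,1],[[0,0,0],0,1],[[0,0,0],0,1]]' 40; python3 -m pendant '[[[-1,0,-1],0,-1],[[0,0,0],0,-1],[[0,0,0],0,-1],[[0,0,0],0,-1],[[0,0,0],0,-1],[[0,0,0],0,-1]]' 60
```

```text
time_s: 6.28
position: [0.5957, 0.1851, -0.0013]
tool_rot: [[0.058, 0.998, 0.015], [0.998, -0.058, 0.004], [0.004, 0.014, -1.0]]
ft_force: [0.5, 0.9, 0.0]
grip_width: 0.0854
time_s: 7.02
position: [0.5957, 0.1851, -0.0007]
tool_rot: [[0.058, 0.998, 0.018], [0.998, -0.058, 0.004], [0.005, 0.018, -1.0]]
ft_force: [0.7, 0.8, 0.2]
grip_width: 0.0391
```

Gripped at 39–40 mm. Turning clockwise now.

```bash
python3 -m pendant '[[[0,0,0],-0.12,-1],[[0,0,0],-0.12,-1],[[0,0,0],-0.12,-1],[[0,0,0],-0.12,-1],[[0,0,0],-0.12,-1],[[0,0,0],0,-1]]' 80; python3 -c "
from h import *;s=env.observe();print(s['wrist_torque'],s['q'])"
```

```text
time_s: 7.78
position: [0.5955, 0.1844, -0.0007]
tool_rot: [[0.625, 0.781, 0.016], [0.781, -0.625, -0.008], [0.003, 0.018, -1.0]]
ft_force: [0.7, -0.5, -0.0]
grip_width: 0.0392
[ 0.13852295 -0.00219874 -0.1236383 ] [ 6.62375639 39.53584866 77.29312434 -0.65900582 62.32195745 45.57978891]
```

```bash
python3 -m pendant '[[[0,0,0],-0.08,-1],[[0,0,0],-0.08,-1],[[0,0,0],-0.05,-1],[[0,0,0],-0.03,-1]]' 80; python3 -c "
from h import *;s=env.observe();print(s['wrist_torque'],s['q'])"
```

```text
time_s: 8.28
position: [0.5953, 0.1842, -0.0007]
tool_rot: [[0.79, 0.614, 0.013], [0.614, -0.789, -0.012], [0.003, 0.018, -1.0]]
ft_force: [0.4, -0.3, 0.3]
grip_width: 0.0388
[0.09897607 0.09190918 0.7168878 ] [ 6.70578066 39.61083552 77.12602552 -0.88665693 62.60742291 59.25322999]
```

```bash
python3 -m pendant '[[[0,0,0],-0.05,-1],[[0,0,0],-0.05,-1]]' 80; python3 -c "
from h import *;s=env.observe();print(s['wrist_torque'],s['tool_rot'][:2])"; python3 -m pendant '[[[0,0,0],0,1],[[0,0,0],0,1],[[0,0,0],0,1],[[0,0,0],0,1],[[0,0,0],0,1],[[0,0,0],0,1]]'
python3 - <<'E'
from h import *
s,a,d=grab('wrist');save('w5.png',a);c=cam('wrist',s);P=cloud(c,d);z=P[...,2]
near=np.hypot(P[...,0]-.594,P[...,1]-.185)<.03
for n,m in(('nut',near&(z>.086)&(z<.1)),('hex',near&(z>.06)&(z<.072))):
    r=cv2.minAreaRect((P[m][:,:2]*1000).astype(np.float32));print(n,m.sum(),r)
E
```

```text
time_s: 8.52
position: [0.5968, 0.185, -0.0005]
tool_rot: [[0.84, 0.542, 0.016], [0.542, -0.84, -0.015], [0.005, 0.021, -1.0]]
ft_force: [2.2, -0.3, 1.2]
grip_width: 0.0398
[ 0.22773462 -0.27780232  2.92042047] [[ 0.84030847  0.54187068  0.01605718]
 [ 0.54208079 -0.84019649 -0.01477441]]
time_s: 9.28
position: [0.5962, 0.185, -0.0004]
tool_rot: [[0.839, 0.544, 0.015], [0.544, -0.839, -0.014], [0.005, 0.02, -1.0]]
ft_force: [0.2, -0.2, 0.3]
grip_width: 0.0858
nut 4618 ((594.5244140625, 185.239013671875), (22.942668914794922, 22.605653762817383), 3.038942813873291)
hex 5763 ((598.2457275390625, 188.26974487304688), (37.15835189819336, 40.594905853271484), 38.32500457763672)
```

The coupling is hard against its stop: wrist torque reached 2.9 N m and the flat is at -51.7°, about 1.08 rad from zero. The nut yaw is 3°, still loose. I'll go to the key.

```bash
python3 -m pendant '[[[0,0,50],0,1],[[0,0,50],0,1],[[-20,-5,40],0.15,1],[[-35,-10,20],0.17,1],[[-35,-10,0],0.17,1],[[-30,-10,0],0.17,1],[[-20,-8,0],0.17,1],[[0,0,0],0.17,1],[[0,0,0],0.17,1],[[0,0,0],0.17,1],[[0,0,0],0.15,1],[[0,0,0],0,1]]'
python3 - <<'E'
from h import *
s,a,d=grab('wrist');save('w6.png',a);c=cam('wrist',s);P=cloud(c,d);z=P[...,2]
near=np.hypot(P[...,0]-.457,P[...,1]-.1425)<.05
for n,m in(('bar',near&(z>.065)&(z<.085)),('sock',near&(z>.015)&(z<.03))):
    if m.sum()>20:
        r=cv2.minAreaRect((P[m][:,:2]*1000).astype(np.float32));print(n,m.sum(),np.median(z[m]),r)
R=np.array(s['tool_rot']);print(s['position'],np.degrees(np.arctan2(R[1,1],R[0,1])))
E
```

```text
time_s: 10.82
position: [0.4502, 0.1404, 0.1652]
tool_rot: [[-0.516, 0.856, 0.02], [0.856, 0.516, 0.015], [0.002, 0.025, -1.0]]
ft_force: [-0.0, -0.2, 0.8]
grip_width: 0.0854
bar 1873 0.07345244142207347 ((457.1606750488281, 140.99813842773438), (14.028706550598145, 79.74125671386719), 28.03069496154785)
sock 876 0.023608442266852964 ((457.4610595703125, 140.51876831054688), (36.051876068115234, 36.40277099609375), 27.919631958007812)
[0.45015749 0.14042693 0.1651958 ] 31.077466035981356
```

```bash
python3 -m pendant '[[[8,1,-20],-0.054,1],[[0,0,0],0,1],[[0,0,-45],0,1],[[0,0,-45],0,1],[[0,0,0],0,1],[[0,0,0],0,1]]'
```

```text
time_s: 11.62
position: [0.4604, 0.1418, 0.0578]
tool_rot: [[-0.46, 0.887, 0.029], [0.888, 0.46, 0.014], [-0.001, 0.032, -0.999]]
ft_force: [-0.5, -0.4, 0.0]
grip_width: 0.0855
```

```bash
python3 -m pendant '[[[-1.5,0,-25],0,1],[[0,0,-25],0,1],[[0,0,0],0,1],[[0,0,0],0,1]]'; python3 -m pendant '[[[0,0,0],0,-1],[[0,0,0],0,-1],[[0,0,0],0,-1],[[0,0,0],0,-1],[[0,0,0],0,-1],[[0,0,0],0,-1],[[0,0,0],0,-1],[[0,0,0],0,-1]]' 60
python3 - <<'E'
from h import *
s,a,d=grab('wrist');save('w7.png',cv2.resize(a[180:480,120:520],None,fx=1.5,fy=1.5));print(s['grip_width'],s['position'],s['ft_force'])
E
```

```text
time_s: 12.12
position: [0.464, 0.1422, 0.0146]
tool_rot: [[-0.46, 0.887, 0.043], [0.888, 0.46, 0.015], [-0.007, 0.045, -0.999]]
ft_force: [0.2, -0.9, 0.7]
grip_width: 0.0852
time_s: 13.12
position: [0.4655, 0.1423, 0.0174]
tool_rot: [[-0.46, 0.886, 0.048], [0.888, 0.46, 0.015], [-0.009, 0.049, -0.999]]
ft_force: [0.5, 0.2, 1.8]
grip_width: 0.0126
0.012627663014750115 [0.46549361 0.14234257 0.01742736] [0.45231726 0.24366229 1.79101034]
```

View pics/w7.png

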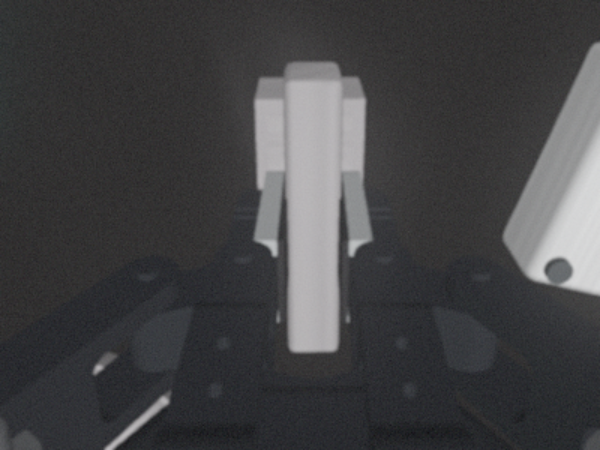

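The key is gripped across the bar (width 12.6 mm, crop (315,230)). The tool tilt has been creeping, so I'll check the joints while lifting.

```bash
python3 -m pendant '[[[0,0,50],0,-1],[[0,0,50],0,-1],[[0,0,40],0,-1]]' 80
python3 - <<'E'
from h import *
s=env.observe();print(np.round(s['q'],1),np.round(s['joint_efforts'],1),s['time_s'])
s,a,d=grab('scene');s,a,d=grab('wrist');s=env.observe();print(s['position'],s['tool_rot'])
E
```

```text
time_s: 13.55
position: [0.4622, 0.142, 0.1573]
tool_rot: [[-0.46, 0.887, 0.037], [0.888, 0.46, 0.014], [-0.004, 0.039, -0.999]]
ft_force: [0.1, 0.4, -3.0]
grip_width: 0.012
[  2.6  15.9  89.9   0.8  72.  -25.1] [  0.3 -37.5 -20.4   0.1  -1.1  -0. ] 13.55
[0.46421965 0.1421584  0.15942734] [[-0.46020533  0.88670619  0.04430785]
 [ 0.8877823   0.46002792  0.0147273 ]
 [-0.00732406  0.04611331 -0.99890937]]
```

```bash
python3 -m pendant '[[[35,11,0],-0.12,-1],[[45,15,0],-0.15,-1],[[40,13,-5],-0.12,-1],[[8,3,0],-0.03,-1]]' 80
cat > k.py <<'E'
from h import *
np.set_printoptions(precision=4,suppress=True,linewidth=200)
s,a,d=grab('wrist');c=cam('wrist',s);P=cloud(c,d);p=np.array(s['position']);R=np.array(s['tool_rot']);T=(P-p)@R
print('pos',p,'psi',np.degrees(np.arctan2(R[1,1],R[0,1])).round(2),'toolz',R[:,2],'F',s['ft_force'],'w',s['grip_width'],s['time_s'])
# bar top: within 12 mm of y=0, highest layer
m=(abs(T[...,1])<.011)&(T[...,2]<-.055)&(T[...,2]>-.085)&(abs(T[...,0])<.06)&(a.min(-1)>110)
Q=P[m];g=Q.mean(0);n=np.linalg.svd(Q-g,full_matrices=False)[2][2];n*=np.sign(n[2]);n/=np.linalg.norm(n)
r=cv2.minAreaRect((Q[:,:2]*1000).astype(np.float32));print('bar',m.sum(),'z',g[2],r,'normal',n)
ctr=np.r_[np.array(r[0])/1000,g[2]];print('key origin via normal',ctr-n*.074,' via tool axis',ctr+R[:,2]*.074)
M=(P[...,2]>.01)&(T[...,2]>-.03)&(T[...,2]<.03)&(abs(T[...,1])<.03)&(abs(T[...,0])<.04)&(P[...,2]>ctr[2]-.06)
if M.sum()>30:
    r=cv2.minAreaRect((P[M][:,:2]*1000).astype(np.float32));print('sock',M.sum(),r,np.percentile(P[M][:,2],[5,50,95]))
save('w_%d.png'%(s['time_s']*100),a)
E
python3 k.py
```

```text
time_s: 14.15
position: [0.5927, 0.1849, 0.1482]
tool_rot: [[-0.044, 0.998, 0.037], [0.999, 0.044, -0.006], [-0.007, 0.037, -0.999]]
ft_force: [-0.3, -0.9, -1.2]
grip_width: 0.0119
pos [0.5927 0.1849 0.1482] psi 2.52 toolz [ 0.0371 -0.0056 -0.9993] F [-0.3378 -0.8714 -1.1612] w 0.011859953894489973 14.15
bar 7164 z 0.2059883879920707 ((590.9935302734375, 187.31080627441406), (22.432008743286133, 79.93247985839844), 7.684676647186279) normal [-0.5152 -0.0204  0.8568]
key origin via normal [0.6291 0.1888 0.1426]  via tool axis [0.5937 0.1869 0.132 ]
sock 1829 ((590.8031616210938, 188.52706909179688), (36.3176155090332, 33.616355895996094), 2.8054134845733643) [0.1506 0.1546 0.1557]
```

```bash
sed -i 's/T\[...,2\]<-.055/T[...,2]<-.060/; s/abs(T\[...,1\])<.011/abs(T[...,1])<.0075/' k.py; python3 k.py
python3 - <<'E'
from h import *
import glob
a=cv2.imread(sorted(glob.glob('pics/w_1*.png'))[-1])[...,::-1];s,b,_=grab('scene')
u,v=map(int,proj(cam('scene'),[[.594,.1845,.12]])[0])
save('m8.png',np.hstack([cv2.resize(a[120:480,140:500],(400,400)),cv2.resize(b[v-80:v+80,u-80:u+80],(400,400),interpolation=cv2.INTER_CUBIC)]))
E
```

```text
pos [0.5927 0.1849 0.1482] psi 2.49 toolz [ 0.037  -0.0056 -0.9993] F [-1.4748 -0.9135 -1.8509] w 0.011627284087438673 14.2
bar 188 z 0.21849342254737336 ((590.41845703125, 185.21954345703125), (14.243330001831055, 23.291027069091797), 0.5955684781074524) normal [-0.8022  0.3031  0.5143]
key origin via normal [0.6498 0.1628 0.1804]  via tool axis [0.5932 0.1848 0.1445]
```

View pics/m8.png

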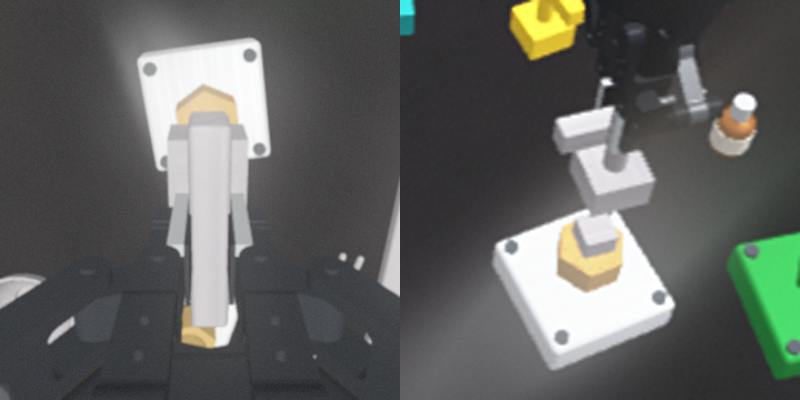

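```bash
sed -i 's/^m=.*/zt=np.median(P[...,2][(abs(T[...,1])<.004)\&(T[...,0]>0)\&(T[...,0]<.03)]); m=(abs(T[...,1])<.0085)\&(abs(P[...,2]-zt)<.004)\&(abs(T[...,0])<.06)/' k.py; python3 k.py
```

```text
pos [0.5912 0.1844 0.1494] psi 2.68 toolz [ 0.0376 -0.0055 -0.9993] F [-0.0765  0.155  -2.5631] w 0.012011679127967665 14.3
bar 6605 z 0.20578298424073876 ((589.14453125, 186.70802307128906), (16.984148025512695, 80.16384887695312), 3.945265054702759) normal [-0.0223  0.0029  0.9997]
key origin via normal [0.5908 0.1865 0.1318]  via tool axis [0.5919 0.1863 0.1318]
sock 1865 ((589.3675537109375, 187.9489288330078), (36.12089920043945, 33.56393051147461), 2.6712095737457275) [0.1504 0.1559 0.1569]
```

```bash
python3 -m pendant '[[[3.5,-2,-15],0,-1],[[0,0,-15],0,-1],[[0,0,0],0,-1]]' 80; python3 k.py
```

```text
time_s: 14.72
position: [0.593, 0.1815, 0.1172]
tool_rot: [[-0.047, 0.998, 0.036], [0.999, 0.047, -0.006], [-0.007, 0.036, -0.999]]
ft_force: [-0.3, 0.6, -1.1]
grip_width: 0.0123
pos [0.593  0.1815 0.1172] psi 2.71 toolz [ 0.0362 -0.0057 -0.9993] F [-0.3054  0.5715 -1.1378] w 0.012272097024568588 14.725
bar 6618 z 0.17359387371803534 ((590.9036254882812, 183.7253875732422), (16.97275161743164, 80.09304809570312), 3.328428030014038) normal [-0.0185  0.0028  0.9998]
key origin via normal [0.5923 0.1835 0.0996]  via tool axis [0.5936 0.1833 0.0996]
sock 1857 ((591.146484375, 185.0453338623047), (36.222984313964844, 33.56809616088867), 2.927931547164917) [0.1185 0.1236 0.1247]
```

```bash
python3 -m pendant '[[[1.5,1.2,-5],0,-1],[[0,0,-7],0,-1],[[0,0,-6],0,-1]]' 80; python3 k.py
```

```text
time_s: 15.15
position: [0.5955, 0.183, 0.1001]
tool_rot: [[-0.047, 0.998, 0.04], [0.999, 0.048, -0.005], [-0.007, 0.04, -0.999]]
ft_force: [-0.6, -0.6, -2.2]
grip_width: 0.0123
pos [0.5955 0.183  0.1001] psi 2.73 toolz [ 0.04   -0.0053 -0.9992] F [-0.6252 -0.5523 -2.2494] w 0.012280074526945838 15.15
bar 6610 z 0.15644826432462197 ((593.1458740234375, 185.20999145507812), (16.999828338623047, 80.04010009765625), 2.784140110015869) normal [-0.023   0.0025  0.9997]
key origin via normal [0.5948 0.185  0.0825]  via tool axis [0.5961 0.1848 0.0825]
sock 1860 ((593.6528930664062, 186.80706787109375), (36.17904281616211, 32.85683822631836), 2.6081159114837646) [0.1014 0.1065 0.1077]
```

The socket is over the nut: its bottom is at z 0.0825 with no contact force. I'll seat it.

```bash
python3 -m pendant '[[[-0.5,0,-5],0,-1],[[0,0,-4],0,-1],[[0,0,-1],0,-1]]' 80; python3 k.py
```

```text
time_s: 15.58
position: [0.595, 0.183, 0.091]
tool_rot: [[-0.047, 0.998, 0.041], [0.999, 0.048, -0.005], [-0.007, 0.041, -0.999]]
ft_force: [-4.0, -1.0, 9.0]
grip_width: 0.0125
pos [0.595 0.183 0.091] psi 2.73 toolz [ 0.0411 -0.0053 -0.9991] F [-3.983  -0.9986  8.9759] w 0.01252814813412886 15.575
bar 6599 z 0.14743967379066614 ((592.743896484375, 185.35867309570312), (16.959461212158203, 80.38452911376953), 4.063797950744629) normal [-0.0201  0.0027  0.9998]
key origin via normal [0.5942 0.1852 0.0735]  via tool axis [0.5958 0.185  0.0735]
sock 1858 ((592.8195190429688, 186.845947265625), (36.21799087524414, 33.16820526123047), 2.8173987865448) [0.0919 0.0974 0.0986]
```

```bash
python3 -m pendant '[[[0,0,0],-0.12,-1],[[0,0,0],-0.12,-1],[[0,0,0],-0.12,-1],[[0,0,0],-0.12,-1],[[0,0,0],-0.12,-1],[[0,0,0],-0.12,-1]]' 80; python3 k.py; python3 -c "
from h import *;print(env.observe()['wrist_torque'])"
```

```text
time_s: 16.38
position: [0.5939, 0.1826, 0.0914]
tool_rot: [[0.64, 0.768, 0.025], [0.768, -0.639, -0.033], [-0.009, 0.04, -0.999]]
ft_force: [-1.5, 0.8, -0.1]
grip_width: 0.0126
pos [0.5939 0.1826 0.0914] psi -39.76 toolz [ 0.0251 -0.033  -0.9991] F [-1.5263  0.7875 -0.09  ] w 0.01262647172312432 16.375
bar 6587 z 0.14772278122404223 ((593.1727294921875, 185.64353942871094), (80.75035095214844, 17.00028419494629), 49.07633590698242) normal [-0.0145  0.0199  0.9997]
key origin via normal [0.5942 0.1842 0.0737]  via tool axis [0.595  0.1832 0.0738]
sock 1862 ((595.3086547851562, 186.42733764648438), (32.8035888671875, 36.59334182739258), 51.205894470214844) [0.0925 0.0978 0.0989]
[0.00573546 0.3892064  0.06537179]
```

```bash
python3 -m pendant '[[[0,0,0],-0.1,-1],[[0,0,0],-0.1,-1],[[0,0,0],-0.06,-1]]' 80; python3 -c "
from h import *;s=env.observe();print(s['wrist_torque'],np.degrees(np.arctan2(s['tool_rot'][1][1],s['tool_rot'][0][1])))"
```

```text
time_s: 16.8
position: [0.5933, 0.1829, 0.0914]
tool_rot: [[0.819, 0.573, 0.015], [0.573, -0.819, -0.038], [-0.01, 0.04, -0.999]]
ft_force: [0.0, -0.4, -0.5]
grip_width: 0.0122
[0.04399804 0.29147846 0.17799024] -55.002135989222865
```

```bash
python3 -m pendant '[[[0,0,0],-0.06,-1],[[0,0,0],-0.06,-1]]' 80; python3 -c "
from h import *;s=env.observe();print(s['wrist_torque'],np.degrees(np.arctan2(s['tool_rot'][1][1],s['tool_rot'][0][1])))"
```

```text
time_s: 17.05
position: [0.593, 0.1831, 0.0913]
tool_rot: [[0.881, 0.472, 0.01], [0.472, -0.881, -0.04], [-0.01, 0.039, -0.999]]
ft_force: [-1.2, 0.9, -0.3]
grip_width: 0.0123
[0.01122314 0.29594449 0.67448406] -61.7905474124454
```

```bash
python3 -m pendant '[[[0,0,0],-0.05,-1],[[0,0,0],-0.04,-1]]' 80; python3 -c "
from h import *;s=env.observe();print(s['wrist_torque'],np.degrees(np.arctan2(s['tool_rot'][1][1],s['tool_rot'][0][1])))"; python3 k.py
```

```text
time_s: 17.3
position: [0.5927, 0.1831, 0.0913]
tool_rot: [[0.919, 0.395, 0.006], [0.395, -0.918, -0.041], [-0.011, 0.04, -0.999]]
ft_force: [-1.6, 0.3, -0.7]
grip_width: 0.0119
[0.04619279 0.31015981 1.03312308] -66.69542601957815
pos [0.5927 0.1831 0.0913] psi -66.7 toolz [ 0.0056 -0.041  -0.9991] F [-1.6151  0.2924 -0.6944] w 0.011870027679433083 17.3
bar 6568 z 0.14765914598918461 ((593.4330444335938, 186.0681610107422), (81.00269317626953, 17.140968322753906), 22.528186798095703) normal [-0.006   0.0246  0.9997]
key origin via normal [0.5939 0.1842 0.0737]  via tool axis [0.5938 0.183  0.0737]
sock 1885 ((595.86474609375, 185.73263549804688), (32.696006774902344, 36.27619171142578), 24.881319046020508) [0.0926 0.0977 0.0989]
```

The nut is at its stop: torque is 1.03 N m against 0.18 running, and the key is about 68° past where it was seated, of which up to 19° is play. I'll release and lift away.

```bash
python3 -m pendant '[[[0,0,0],0,0],[[0,0,0],0,1],[[0,0,0],0,1],[[0,0,0],0,1],[[0,0,0],0,1],[[0,0,0],0,1]]'; python3 -m pendant '[[[0,0,30],0,1],[[0,0,50],0,1],[[0,0,30],0,1],[[-20,-20,20],0,1],[[0,0,0],0,1]]'
python3 - <<'E'
from h import *
np.set_printoptions(precision=4,suppress=True)
s,b,e=grab('scene');s2,t,d=grab('top')
P=cloud(cam('top'),d);z=P[...,2];near=np.hypot(P[...,0]-.594,P[...,1]-.185)<.055
for n,lo,hi in(('bar',.14,.155),('sock',.088,.105)):
    m=near&(z>lo)&(z<hi)
    if m.sum()>10:print(n,m.sum(),np.median(z[m]),cv2.minAreaRect((P[m][:,:2]*1000).astype(np.float32)))
s,a,d=grab('wrist');P=cloud(cam('wrist',s),d);z=P[...,2];near=np.hypot(P[...,0]-.594,P[...,1]-.185)<.055
for n,lo,hi in(('bar',.14,.155),('sock',.088,.105),('hex',.062,.072)):
    m=near&(z>lo)&(z<hi)
    if m.sum()>10:print('w',n,m.sum(),np.median(z[m]),cv2.minAreaRect((P[m][:,:2]*1000).astype(np.float32)))
u,v=map(int,proj(cam('scene'),[[.594,.1845,.1]])[0])
save('m9.png',np.hstack([cv2.resize(a,(533,400)),cv2.resize(b[v-80:v+80,u-53:u+53],(265,400),interpolation=cv2.INTER_CUBIC)]))
E
```

```text
time_s: 18.1
position: [0.5937, 0.1831, 0.0921]
tool_rot: [[0.918, 0.396, 0.008], [0.396, -0.917, -0.04], [-0.008, 0.04, -0.999]]
ft_force: [-0.6, 0.3, 0.7]
grip_width: 0.085
time_s: 18.73
position: [0.5725, 0.1626, 0.2255]
tool_rot: [[0.918, 0.397, 0.007], [0.397, -0.917, -0.041], [-0.009, 0.04, -0.999]]
ft_force: [-0.3, -0.3, 1.2]
grip_width: 0.085
sock 55 0.0977007095839203 ((591.295654296875, 197.65028381347656), (25.976303100585938, 10.208147048950195), 32.90586853027344)
w bar 2312 0.14743771972180247 ((594.2440795898438, 184.50787353515625), (80.08732604980469, 14.086299896240234), 32.51268005371094)
w sock 1050 0.09758863778697621 ((594.009765625, 184.39138793945312), (36.25231170654297, 36.072601318359375), 32.515010833740234)
w hex 50 0.06736897339465397 ((603.413330078125, 185.52047729492188), (21.409339904785156, 45.8291015625), 6.893326282501221)
```

View pics/m9.png

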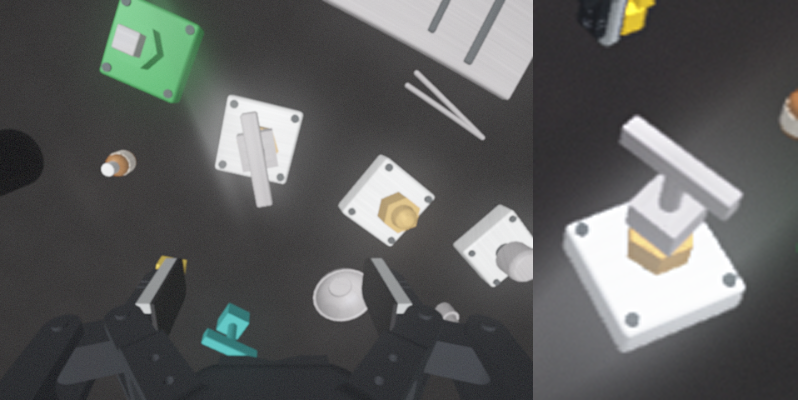

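The key stands upright and fully down: bar top at 0.1474, socket top at 0.0976, centre (0.594, 0.1845). The wrist view shows it at pixel (257,155), and the robot is clear. Handing in.

```bash
python3 -c "
from h import *;print(env.observe()['qvel'],env.observe()['time_s']);print(ticket.close_job())"
```

```text
[0.27891569 0.82239458 0.18457952 0.00824685 0.18078771 0.06868579] 18.875
the job is handed in; nothing more can be done
None
```

I turned the coupling clockwise to its stop and let go. Then I set the square-socket key on the lock nut, turned that to its stop, and left the key standing there. The job was handed in at 18.9 s; it reports no verdict.

**Last checks**
- **Coupling:** wrist torque reached 2.9 N m at the stop, and the hexagon flat measured about 1.08 rad from zero. That assumes the coupling's zero lines up with the foot. After the key was on, the hexagon was mostly hidden, so I could not re-measure it at the end.
- **Lock nut:** the turning torque rose from 0.18 to 1.03 N m, which I took as the stop. The nut is hidden under the key, so its angle is inferred from the key's final yaw of -57.5° less up to 19° of play. That gives at least about 0.74 rad, against the 0.625 needed.
- **Key:** it stands upright and fully down within about 1 mm, on the nut's axis to within 1 mm. The robot is clear of everything.

**What disagreed**
- **Fingertip position:** the fingertips sat about 40 mm farther back than the stated TCP. My first closing therefore caught the lock nut instead of the hexagon. I saw this in the picture; the nut had moved only 1–2° and I corrected the height.
- **Tool tilt:** the tool's tilt crept to about 2.5° over the run, with no visible effect on the final stand.
- **Key spring-back:** the key sprang back about 8° when I released it.

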